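Clamp a whetstone in a ratchet stone clamp

ROBOT

A 6-joint arm with a two-finger parallel gripper is mounted at the origin on the work surface. World frame = base frame: x ahead of the robot, y to its left, z up, the work surface at z = 0. Lengths are in m, angles in rad, forces in N, time in s.
With the tool pointing down it reaches from about 0.275 to 0.825 m from the base axis. Payload 4.9 kg.
Tool frame: the origin (TCP) lies midway between the tips of the shut fingers; the grasp point (between the pads) lies 19 mm behind it (grip_point_offset is the distance from the TCP to the grasp point, in m); z points along the fingers, y is the line along which they close (so a half turn about z gives the same grasp; the last joint's range is limited). The gripper opens to 85 mm and grips with 20 to 120 N. Pads are 22 mm wide; open, the fingers measure 114 mm over their backs; the gripper's body (76 mm by 85 mm) begins 54 mm behind the grasp point. The pads swing forward as they close: fully open they stand 13 mm farther back than shut.
Start: joints at [-1.413, 0.326, -0.193, 1.052, 0, 1.437], TCP at [0.158, -0.527, 0.231] pointing down, gripper open.
Joint ranges: [-2.65, 2.65], [-0.97, 1.79], [-1.3, 1.35], [-1.93, 2.1], [-1.47, 1.37], [-3.14, 3.14]. Speed limits (rad/s): [2.57, 2.57, 3.14, 3.14, 3.14, 3.14].

INTERFACE

Orientations are given as a rotation vector (axis times angle).
In Python, from cell import * gives the robot as it stands. Calls block until the motion is done:
- movep(position, orientation): joint-space move of the TCP to a pose.
- move_l(position, velocity=0.15, rot=None, until_force=None): straight line of the TCP; rot=None keeps the orientation; velocity is the mean speed in m/s. With until_force (N) it stops when the force on the tool has changed by that much, and returns True; else False.
- set_joints(angles): joint-space move.
- let_go() and grab(newtons=None): open the fingers fully, or close them until they stop; newtons is the grip in N (None keeps the last).
- sleep(seconds).
- ik(position, orientation): joint angles nearest the present ones, or None.
- get_state(): the state.
- grab_frame(name): name is "side" or "top" or "wrist"; returns a dict with "img" (384x512x3 uint8, red, green, blue), "fx", "fy", "cx", "cy" (pixels), "cam_to_world" (4x4, takes a point from camera to world coordinates); the wrist camera has in their place "T_tool_cam" (4x4, takes a point from camera to tool coordinates, whose origin is the TCP and whose axes are the flange's). Camera axes: x right, y down, z forward; pixel columns grow to the right and rows downward; lengths in m; the calibration is good to about 2 mm. A picture is of the moment at which its call begins: read the wrist's pose just before it. There is no depth.
A pose or a line that the arm cannot do raises MotionError and nothing moves.
- sign_off(): hands the job in; it is judged then, once.
Trained networks look in the newest picture that a camera, given by its name, has taken for a name from the list of things; names that differ only in an ending like _2 or _b are one class to them, and where a whole thing is asked for, a point or a joint stands for the part that bears it (a point fixed in the world has none). Each returns a list of dicts, best first, with "score" (0 to 1); they miss things now and then, are a little off and sometimes report something else, mostly with a low value. They report only what shows in the picture. A call takes as long as a camera call. They do not tell look-alikes from the thing itself.
- spot_in(camera, name): "centre" ([column, row] in pixels, amid what is visible of it).
- silhouettes(camera, name): "mask" (384x512 bool, what is visible of it) and "centre" ([column, row] in pixels, amid what is visible of it).
- tip_of(camera, name): "centre" ([column, row] in pixels: a listed point, or the origin of a listed thing).
The state is a dict: "clock": time; "q": joint angles; "joint_velocities": joint speeds; "tau": joint torques, N m; "position": TCP position; "eef_rot": TCP orientation; "contact_force": force on the tool from outside, world axes, zero at the start; "wrist_torque": the same for the moment, N m; "finger_gap": opening from 0.0 (shut) to 1.0 (fully open); "grasp_force": force on a finger pad.
Only numpy, scipy, OpenCV 4.12 (cv2) and the standard library are available. Lean on these libraries where they do the work, as an engineer would, in place of code of your own. Each camera call takes 0.05 s, during which the arm holds its last target. There are 200 camera calls.

TASK

Get the whetstone ready for sharpening: press the clamp's sprung pedal right down to its stop so the jaw opens, let the pedal up, and lay the stone lengthwise flat on the clamp bed between anvil and jaw. Then let go of the stone and pump the ratchet trigger, squeezing and releasing, until the jaw's sprung rubber pad presses the stone firmly against the anvil with the pad pushed in about halfway, never nearly all the way, since too much pressure would crack the stone. Finish while still holding the trigger squeezed, move the jaw only with pedal and trigger, and leave the other kitchen things where they stand.

Things in the scene. Friction and masses are not known exactly. Their poses are not given: they have to be found in the camera images.
- clamp: Ratchet bar clamp for sharpening stones, fixed to the counter. Origin: centre of the underside of its base plate, 90 (x) x 380 (y) x 12 mm; the bed is the plate's top, z = 12. z up; +y runs from trigger to anvil (closing direction); the pedal is on the -x side. Numbers below in this frame, mm. Grey ratchet housing: y -190 to -45, 56 wide, top at z = 40; trigger and post stand above it.
- anvil: The fixed dark steel block at the clamp's +y end (54 x 18 mm, top at clamp z = 46). Origin: foot of its face on the bed, clamp (0, 165, 12) mm; the end of the stone goes against this face, y = 165.
- pedal (a joint): Hinged sprung aluminium plate on the clamp's -x side: 80 long, 60 wide (y -40 to 20), 6 thick; hinge line along y at x = -47, z = 22. 0 = up (plate rises outward at 0.45 rad), 0.45 rad = on its stop (plate level, top at z = 25). Springs up when let go. Needs up to about 18 N. Pressed to the stop it draws the jaw open (jaw about 0.001 m); the jaw stays open when the pedal comes up.
- pedal_press (a point): Point on top of the pedal plate, mid-width (clamp y = -10), 62 mm out from the hinge line; turns with the pedal. Press down here. The pedal moves the jaw through a small steel tab (6 x 8 mm, up to z = 23) beside the bed at x = -32, y = 40 to 48 when the pedal is up.
- jaw (a joint): Travel of the jaw along clamp +y, m: 0 = open, more = nearer the anvil. Dark steel block 70 wide (x), y -33 to -13 when open, up to z = 58, the sprung pad in front. Clear space from pad face to anvil = 0.150 - jaw + pad. Stays where left (6 N friction). Starts too far closed for the stone to fit.
- pad (a joint): How far the sprung rubber pad on the jaw is pushed in, m: 0 = free (20 mm of open gap between pad and jaw block), 0.020 = bottomed out, the gap closed. About 0.3 N per mm. Under 0.003 is too loose, over 0.016 crushes.
- pad_face (a point): Centre of the pad's face, which presses on the end of the stone; pad 50 wide, 32 high, 8 thick, centre at clamp z = 31; clamp y = 15 when the jaw is open and the pad free.
- trigger (a joint): Ratchet trigger: black upright plate 40 wide (x), 8 thick, z 41 to 101, slides along clamp +y towards the fixed post: 0 = released, 0.020 m = fully squeezed. Springs back (2 to 4 N); squeezing takes up to 15 N. The first 4 to 10 mm of a squeeze are free play, then the jaw moves one to one with it (10 to 16 mm per full squeeze). When released the jaw stays.
- trigger_back (a point): On the back (-y) face of the trigger plate, mid-width, z = 80; clamp y = -136 when released. Pushed towards +y.
- post_front (a point): On the front (+y) face of the fixed upright grip post (40 wide, 10 thick, top at z = 101): clamp (0, -90, 80). From here to the trigger's back is 46 mm released, 26 mm fully squeezed; to be pinched together from above.
- stone: The whetstone, a two-layer block 46 (x) x 120 (y) x 36 (z) mm, about 0.4 kg, sliding easily on the smooth bed, lying flat on the counter to the left of the clamp; origin at the centre of its underside, y along its length. Either end may face the anvil.
- bowls: Nested steel bowls, 210 mm across, 95 mm high; bystander. Origin: centre of the underside.
- cup: Small white ceramic cup, 68 mm across, 65 mm high; bystander. Origin: centre of the underside.
- tin: Plain steel tea tin, 68 mm across, 100 mm high; bystander. Origin: centre of the underside.
- whisk: Silicone whisk lying on the counter, 250 mm along its x; bystander. Origin: on the counter, where handle meets wires.
- spicebox: Closed pine spice box with a dark band, 100 x 70 x 45 mm; bystander. Origin: centre of the underside.
Not all that is in view belongs to the job. Of the things like the stone, leave any that is purple; of the rest the smaller one is meant.

How it is judged:
On the way, in this order (a step that is already met when the one before it is completed fails the run):
1. pedal pressed down to its stop, jaw drawn open (value of joint pedal above 0.42 rad and value of joint jaw below 0.006 m), for 0.1 s.
2. stone lies flat and lengthwise on the bed between pad and anvil, let go, the pedal up and the pad still free (x of stone in the frame of clamp between -0.012 and 0.012 m and z of stone in the frame of clamp between 0.009 and 0.016 m and angle between the y axis of stone and the y axis of clamp, either way round below 0.12 rad and angle between stone's own z axis and vertical below 0.06 rad and contact force between the fingers and stone below 0.2 N and y of stone in the frame of clamp between 0.074 and 0.108 m and value of joint pad below 0.002 m and value of joint pedal below 0.06 rad and linear speed of stone below 0.02 m/s), for 0.2 s.
3. trigger squeezed and the jaw moving up with it (x of stone in the frame of clamp between -0.012 and 0.012 m and z of stone in the frame of clamp between 0.009 and 0.016 m and angle between the y axis of stone and the y axis of clamp, either way round below 0.12 rad and angle between stone's own z axis and vertical below 0.06 rad and contact force between the fingers and stone below 0.2 N and value of joint trigger above 0.012 m and value of joint jaw above 0.006 m), for 0.05 s.
4. trigger released after a squeeze, the jaw staying advanced (x of stone in the frame of clamp between -0.012 and 0.012 m and z of stone in the frame of clamp between 0.009 and 0.016 m and angle between the y axis of stone and the y axis of clamp, either way round below 0.12 rad and angle between stone's own z axis and vertical below 0.06 rad and contact force between the fingers and stone below 0.2 N and value of joint trigger below 0.008 m and value of joint jaw above 0.006 m), for 0.05 s.
At the end, for the whole second after the job is handed in: Stone flat on the bed, within 12 mm of the centreline and 0.12 rad of lengthwise, one end at the anvil (5 mm, over 0.3 N), the pad pressing the other, pushed in 3 to 16 mm; stone not touched by the robot, pedal up, trigger still held squeezed over 6 mm with over 1 N (x of stone in the frame of clamp between -0.012 and 0.012 m and z of stone in the frame of clamp between 0.009 and 0.016 m and angle between the y axis of stone and the y axis of clamp, either way round below 0.12 rad and angle between stone's own z axis and vertical below 0.06 rad and contact force between the fingers and stone below 0.2 N and y of stone in the frame of clamp between 0.1 and 0.108 m and value of joint pad between 0.003 and 0.016 m and contact force between stone and anvil above 0.3 N and contact force between stone and pad above 0.5 N and value of joint trigger above 0.006 m and contact force between the fingers and trigger above 1 N and value of joint pedal below 0.06 rad and linear speed of stone below 0.01 m/s); the arm keeps its last pose, push and grip.
It fails at once if the pad is pushed in by more than 16 mm: the stone is crushed (value of joint pad above 0.016 m).
It fails at once if the robot pushes the jaw or its pad directly (contact force between any of the arm, the fingers and jaw above 3 N).
It fails at once if a bystander is shifted by more than 25 mm (distance of any of bowls, cup, tin, whisk, spicebox from where it was at the start of the episode above 0.025 m).
It also fails if it takes over 61 s, if anything falls off the work surface, if the arm or the gripper's body presses on something with over 40 N, if the wrist force passes 120 N, or if a joint passes its speed limit or range.

## Working session

There is one attempt and no reset: what is moved stays moved. The work goes in short steps, each a Python script; the robot and the scene stay as the last script left them, time stands still between calls to the robot, and variables do not carry over. Pictures are saved under pics/ and viewed, at most 10 in all, crops included, and the job is handed in when it is done.

```bash
mkdir -p pics; ls; python3 - <<'E'
from cell import *
import cv2,numpy as np
for c in ("top","side"):
    f=grab_frame(c); cv2.imwrite(f"pics/{c}0.png",cv2.resize(f["img"][:,:,::-1],(800,600)))
    print(c,f["fx"],f["cx"],f["cy"],np.round(f["cam_to_world"],3).tolist())
    for n in ("clamp","anvil","pedal_press","pad_face","trigger_back","post_front","stone"):
        print(n,[(np.round(d["centre"]).tolist(),round(d["score"],2)) for d in tip_of(c,n)][:4])
    print("sil stone",[(np.round(d["centre"]).tolist(),round(d["score"],2),int(d["mask"].sum())) for d in silhouettes(c,"stone")])
print(get_state()["clock"])
E
```

```text
pics
top 496.1992852756757 254.57954739779902 192.7164284648512 [[-0.023, -0.991, 0.13, 0.311], [-1.0, 0.021, -0.016, 0.06], [0.013, -0.13, -0.991, 1.789], [0.0, 0.0, 0.0, 1.0]]
clamp [([281.0, 192.0], 0.59)]
anvil [([236.0, 197.0], 0.57)]
pedal_press [([290.0, 217.0], 0.54)]
pad_face [([265.0, 196.0], 0.46)]
trigger_back [([322.0, 184.0], 0.39)]
post_front [([308.0, 184.0], 0.8), ([292.0, 136.0], 0.68)]
stone [([181.0, 254.0], 0.96), ([238.0, 238.0], 0.9), ([181.0, 208.0], 0.67), ([238.0, 195.0], 0.49)]
sil stone [([182.0, 254.0], 0.98, 743), ([181.0, 208.0], 0.7, 423), ([235.0, 237.0], 0.6, 467)]
side 383.0936714427128 259.6813346390455 190.56229565879045 [[-0.871, -0.283, 0.402, 0.026], [-0.492, 0.519, -0.699, 0.977], [-0.011, -0.807, -0.591, 0.874], [0.0, 0.0, 0.0, 1.0]]
clamp [([207.0, 335.0], 0.62), ([278.0, 193.0], 0.6)]
anvil [([276.0, 193.0], 0.72), ([259.0, 223.0], 0.63), ([301.0, 145.0], 0.57)]
pedal_press [([303.0, 189.0], 0.57), ([235.0, 175.0], 0.18)]
pad_face [([295.0, 167.0], 0.67), ([272.0, 195.0], 0.42), ([208.0, 336.0], 0.42)]
trigger_back [([300.0, 146.0], 0.66), ([290.0, 158.0], 0.62), ([355.0, 161.0], 0.61)]
post_front [([289.0, 165.0], 0.7)]
stone [([302.0, 236.0], 0.92), ([240.0, 258.0], 0.91), ([288.0, 281.0], 0.86)]
sil stone [([240.0, 256.0], 0.82, 779), ([287.0, 274.0], 0.74, 1288), ([278.0, 193.0], 0.57, 2191), ([301.0, 235.0], 0.56, 457), ([301.0, 189.0], 0.34, 178)]
0.9
```

View pics/top0.png

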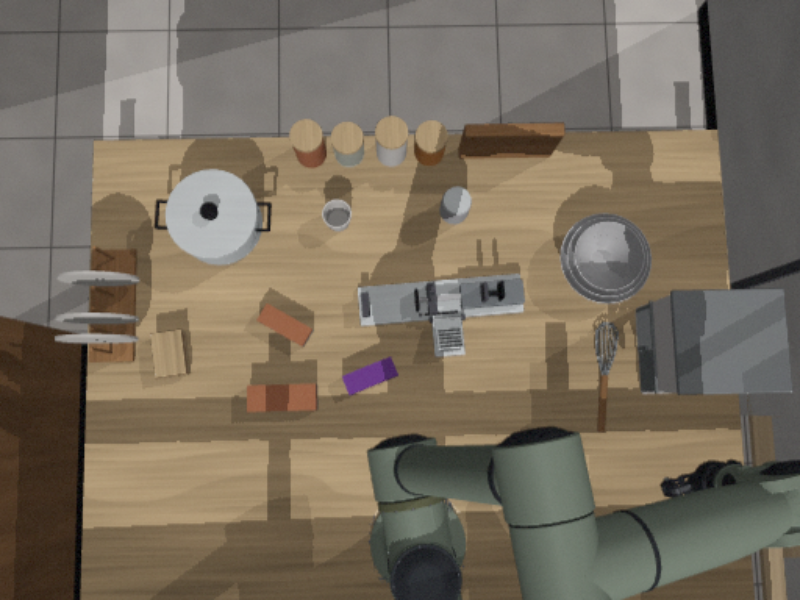

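View pics/side0.png

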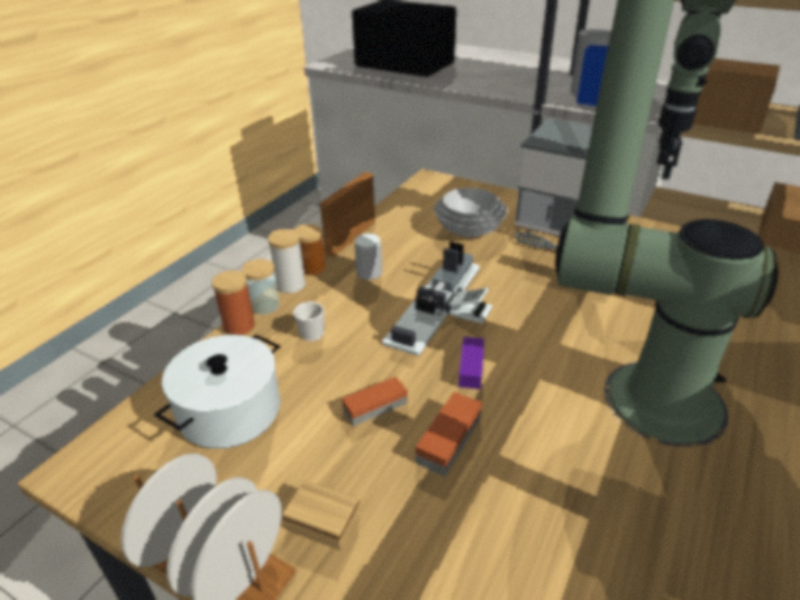

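Top view (800×600): the clamp lies from (360,308) at the anvil to (523,294), with the pedal at (448,335). There are three candidates for the stone:
- Purple, at (370,375): excluded.
- Large orange, at (282,397), about 70 px long.
- Small orange, at (287,325), about 55 px long: this fits, being the smaller of the non-purple ones.

Next I localise these and look from close by.

```bash
cat > h.py <<'E'
from cell import *
import cv2, numpy as np
from scipy.spatial.transform import Rotation as R
from scipy.optimize import least_squares
def down(yaw):
    "tool z down, tool y along world heading yaw (half-turn chosen nearest by caller)"
    y=np.array([np.cos(yaw),np.sin(yaw),0]); z=np.array([0,0,-1.]); x=np.cross(y,z)
    return R.from_matrix(np.c_[x,y,z]).as_rotvec()
def frame(c):
    s=get_state(); f=grab_frame(c)
    if c=="wrist":
        T=np.eye(4); T[:3,:3]=R.from_rotvec(s["eef_rot"]).as_matrix(); T[:3,3]=s["position"]
        f["cam_to_world"]=T@f["T_tool_cam"]
    return f
def px2w(f,uv,z):
    T=f["cam_to_world"]; d=T[:3,:3]@[(uv[0]-f["cx"])/f["fx"],(uv[1]-f["cy"])/f["fy"],1]
    return T[:3,3]+d*(z-T[2,3])/d[2]
def rect(f,mask,z):
    "mask outline on plane z -> centre, long side, short side, heading of long side"
    c=max(cv2.findContours(mask.astype(np.uint8),0,cv2.CHAIN_APPROX_NONE)[0],key=cv2.contourArea)
    P=np.array([px2w(f,p,z)[:2] for p in c[:,0]])*1000
    b=cv2.boxPoints(cv2.minAreaRect(P.astype(np.float32)))/1000
    e=[b[1]-b[0],b[2]-b[1]]; e.sort(key=np.linalg.norm)
    return b.mean(0),np.linalg.norm(e[1]),np.linalg.norm(e[0]),np.arctan2(e[1][1],e[1][0])
PTS=dict(anvil=(0,165,12),pedal_press=(-101.5,-10,51.7),trigger_back=(0,-136,80),post_front=(0,-90,80),clamp=(0,0,0))
def show(n,f,pts=()):
    im=f["img"][:,:,::-1].copy()
    for p in pts: cv2.circle(im,tuple(int(round(v)) for v in p),3,(0,255,0),1)
    cv2.imwrite(f"pics/{n}.png",cv2.resize(im,(800,600)))
E
python3 - <<'E'
from h import *
f=frame("top")
for n,z in (("clamp",0),("anvil",.012),("pedal_press",.05),("trigger_back",.08),("post_front",.08)):
    for d in tip_of("top",n)[:2]: print(n,px2w(f,d["centre"],z).round(3),round(d["score"],2))
for d in silhouettes("top","stone"): print("stone",[np.round(v,3) for v in rect(f,d["mask"],.036)],d["centre"])
im=f["img"][170:275,135:265,::-1]; cv2.imwrite("pics/crop.png",cv2.resize(im,(780,600),interpolation=cv2.INTER_CUBIC))
print(ik([.5,0,.35],down(np.pi/2)),ik([.5,0,.35],down(-np.pi/2)))
print(f["fx"], grab_frame("wrist")["T_tool_cam"].round(3).tolist())
E
```

```text
clamp [ 0.547 -0.056  0.   ] 0.7
anvil [0.535 0.109 0.012] 0.41
anvil [0.737 0.162 0.012] 0.29
pedal_press [ 0.448 -0.09   0.05 ] 0.79
pedal_press [0.422 0.541 0.05 ] 0.74
trigger_back [ 0.558 -0.198  0.08 ] 0.62
post_front [ 0.557 -0.157  0.08 ] 0.93
stone [array([0.33 , 0.298], dtype=float32), np.float32(0.155), np.float32(0.056), np.float32(1.548)] [180.4, 253.1]
stone [array([0.374, 0.1  ], dtype=float32), np.float32(0.117), np.float32(0.048), np.float32(-1.213)] [235.9, 239.2]
stone [array([0.494, 0.289], dtype=float32), np.float32(0.127), np.float32(0.05), np.float32(1.031)] [180.8, 208.5]
stone [array([ 0.465, -0.082], dtype=float32), np.float32(0.072), np.float32(0.06), np.float32(0.09)] [288.5, 212.0]
[-0.14773684  0.17995047 -0.08498715  1.3058587   0.         -0.14773684] [-0.14773684  0.17995047 -0.08498715  1.3058587   0.          2.99385582]
496.1992852756757 [[0.0, -0.954, -0.298, 0.078], [1.0, 0.0, 0.0, 0.0], [-0.0, -0.298, 0.954, -0.143], [0.0, 0.0, 0.0, 1.0]]
```

View pics/crop.png

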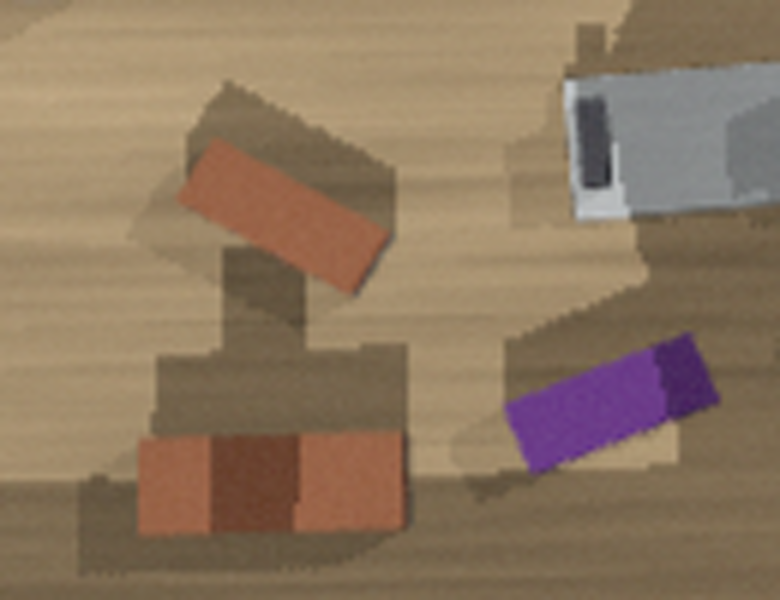

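The crop confirms it: the small orange block (native about (181,208), world (0.494, 0.289)) is the target. The other orange block is longer (155 mm). Now I look at the clamp from close by.

```bash
cat >> h.py <<'E'
def clampfit(f,cam,z0=0.0,extra={},guess=(.547,-.056,.075)):
    obs=[]
    for n,p in {**PTS,**extra}.items():
        for d in tip_of(cam,n)[:1]:
            if d["score"]>.3: obs.append((n,np.array(p)/1000,d["centre"],d["score"]))
    def res(v):
        r=[]
        for n,p,uv,s in obs:
            c,sn=np.cos(v[2]),np.sin(v[2]); w=np.array([v[0]+c*p[0]-sn*p[1],v[1]+sn*p[0]+c*p[1]])
            r+=list((px2w(f,uv,p[2])[:2]-w)*1000)
        return np.array(r)
    s=least_squares(res,guess,loss="soft_l1",f_scale=3,x_scale=[.01,.01,.05])
    for o,r in zip(obs,res(s.x).reshape(-1,2)): print(o[0],np.round(o[2]),round(o[3],2),r.round(1))
    return s.x
E
python3 - <<'E'
from h import *
movep([.5,-.06,.30],down(np.pi/2+.075))
f=frame("wrist"); v=clampfit(f,"wrist"); print("clamp",v.round(4), get_state()["clock"],f["fx"])
def w2px(p):
    T=np.linalg.inv(f["cam_to_world"]); c=T[:3,:3]@p+T[:3,3]; return f["fx"]*c[0]/c[2]+f["cx"],f["fy"]*c[1]/c[2]+f["cy"]
c,s=np.cos(v[2]),np.sin(v[2])
pts=[(0,165,12),(-45,190,12),(45,190,12),(-45,-190,12),(45,-190,12),(-101.5,-10,51.7),(0,-136,80),(0,-90,80),(-20,-136,101),(20,-136,101)]
show("wrist1",f,[w2px(np.array([v[0]+(c*x-s*y)/1e3,v[1]+(s*x+c*y)/1e3,z/1e3])) for x,y,z in pts])
E
```

```text
anvil [372. 190.] 0.85 [-0.  -0.1]
pedal_press [236. 114.] 0.84 [ 1.9 -1. ]
trigger_back [125. 206.] 0.93 [-0.4 -0.2]
post_front [166. 206.] 0.61 [-0.8  0.3]
clamp [248. 187.] 0.96 [-0.4  1. ]
clamp [ 0.55   -0.0649  0.0708] 3.6917 339.51084073193147
```

View pics/wrist1.png

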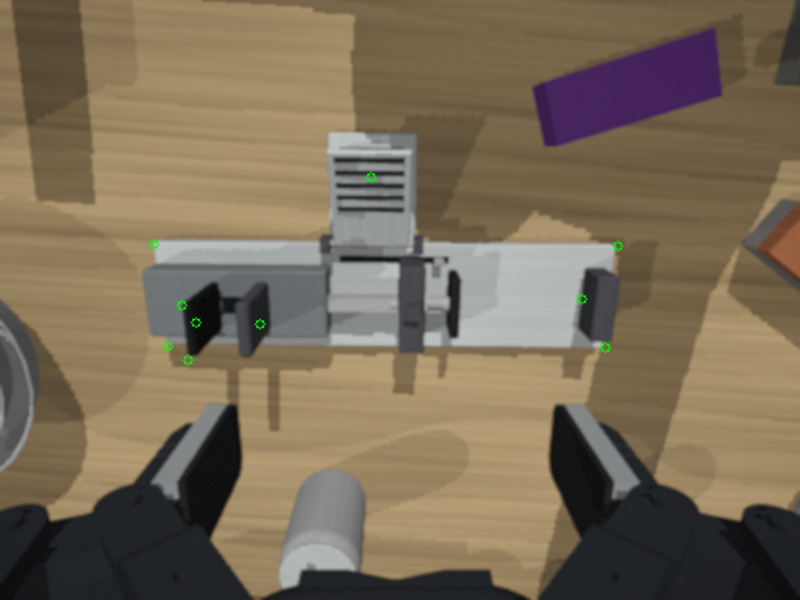

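The fitted points sit on the anvil, plate corners, pedal and trigger to within about 2 mm. The jaw is at about (412,305), part closed. Next I press the pedal.

```bash
cat >> h.py <<'E'
V=np.array([.55,-.0649,.0708])
def C(x,y,z):
    "clamp mm -> world m"
    c,s=np.cos(V[2]),np.sin(V[2]); return [V[0]+(c*x-s*y)/1e3,V[1]+(s*x+c*y)/1e3,z/1e3]
def toC(p):
    c,s=np.cos(V[2]),np.sin(V[2]); d=(np.array(p[:2])-V[:2])*1e3; return np.array([c*d[0]+s*d[1],-s*d[0]+c*d[1]])
YC=np.pi/2+V[2]
E
python3 - <<'E'
from h import *
grab(30)
movep(C(-104,-10,110),down(YC))
print(move_l(C(-104,-10,65),.1))
print(move_l(C(-105,-10,20),.04,until_force=32)); s=get_state(); print(s["position"],s["contact_force"].round(1) if hasattr(s["contact_force"],"round") else s["contact_force"],s["clock"])
sleep(.3); s=get_state(); print(s["position"],s["contact_force"])
f=frame("top"); print([(toC(px2w(f,d["centre"],.031)),d["score"]) for d in tip_of("top","pad_face")])
E
```

```text
False
True
[ 0.44350417 -0.08287778  0.0247637 ] [-2.5  0.4 14.8] 6.825
[ 0.44349794 -0.08287469  0.02477621] [-3.5049684   0.4537099  14.84233417]
[(array([-15.34291572,  14.15265021]), 0.51), (array([196.77851377, 224.2754816 ]), 0.29)]
```

```bash
python3 - <<'E'
from h import *
move_l(C(-105,-10,23.3),.02); sleep(.2); print(get_state()["contact_force"])
move_l(C(-105,-10,120),.1)
let_go()
t=1.031
cands=[(y,ik([.494,.289,.20],down(y))) for y in (t-np.pi/2,t+np.pi/2)]
for y,q in cands: print(y, None if q is None else q.round(2))
y=min([c for c in cands if c[1] is not None],key=lambda c:abs(c[1][5]))[0]
movep([.494,.289,.22],down(y)); 
f=frame("wrist"); pts=[]
for d in silhouettes("wrist","stone"):
    print([np.round(v,3) for v in rect(f,d["mask"],.036)],np.round(d["centre"]),round(d["score"],2))
for d in tip_of("wrist","stone"): print(px2w(f,d["centre"],0).round(4),d["score"]); pts.append(d["centre"])
show("wrist2",f,pts); print(y,get_state()["clock"])
E
```

```text
[-11.13926576  -0.14892024  28.75299986]
-0.5397963267948966 [ 0.4   0.39 -0.18  1.   -0.    2.51]
2.6017963267948963 [ 0.4   0.39 -0.18  1.    0.   -0.63]
[array([0.495, 0.291], dtype=float32), np.float32(0.121), np.float32(0.046), np.float32(1.034)] [255. 171.] 0.79
[array([0.333, 0.3  ], dtype=float32), np.float32(0.159), np.float32(0.074), np.float32(-1.568)] [408.  91.] 0.78
[0.3346 0.2973 0.    ] 0.97
[0.4947 0.2896 0.    ] 0.68
2.6017963267948963 11.2083
```

View pics/wrist2.png

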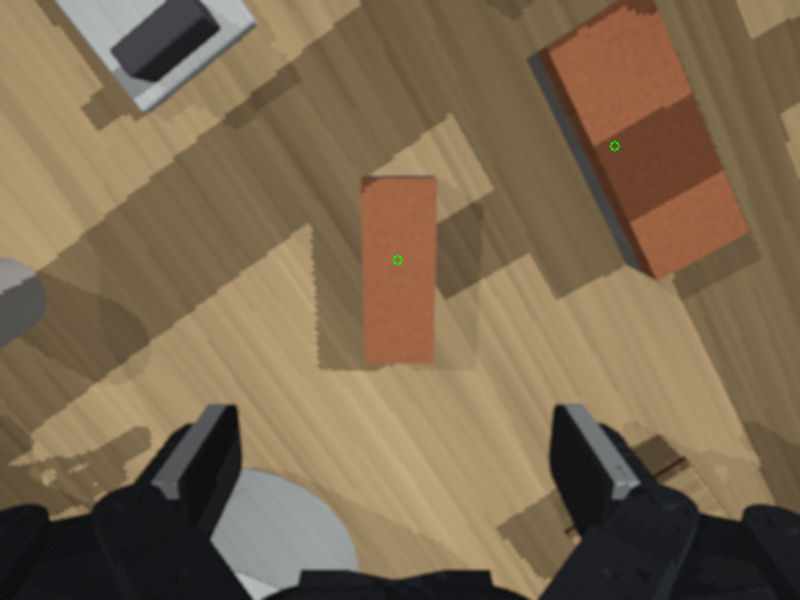

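The stone is centred between the fingers at (398,260) and measures 121×46 mm. I grasp it and place it.

```bash
python3 - <<'E'
from h import *
p=[.4948,.2903]; a=1.034+np.pi/2; b=YC+np.pi/2
move_l([*p,.10],.25,rot=down(a)); move_l([*p,.006],.08,until_force=15)
print(get_state()["position"]); grab(35); s=get_state(); print(s["finger_gap"],s["grasp_force"]); z0=s["position"][2]
move_l([*p,.13],.2)
movep(C(0,93,130),down(b)); s=get_state(); print(s["finger_gap"],s["contact_force"])
move_l(C(0,93,40),.15)
print(move_l(C(0,93,z0*1e3+11.5),.04,until_force=6)); s=get_state(); print(s["position"],z0,s["contact_force"])
f=frame("wrist"); show("wrist3",f); print(s["clock"])
E
```

```text
[0.49529047 0.29053875 0.00656344]
0.5350448123585622 37.61082708835602
0.5301996282672256 [-0.31732625  0.07852045 -3.98675893]
True
[0.54302838 0.02781688 0.0182816 ] 0.006376033811422505 [ 0.14540735 -0.59085189  4.72336975]
16.7167
```

View pics/wrist3.png

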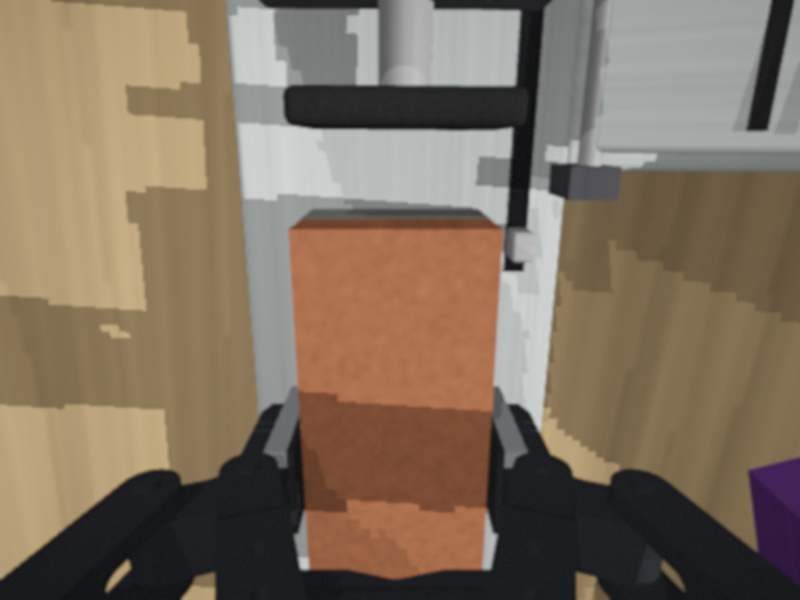

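The stone is down on the bed, centred, clear of the pad at (405,105) and of the tab at (522,245). I release it and check, then make the first squeeze.

```bash
cat >> h.py <<'E'
B=YC+np.pi/2
def squeeze(y,v=.03):
    r=move_l(C(0,y,75),v); s=get_state(); f=np.array(s["contact_force"])
    print("y",toC(s["position"]).round(1),"F",f.round(1),round(s["clock"],1))
E
python3 - <<'E'
from h import *
let_go(); sleep(.3); move_l(C(0,93,130),.15)
f=frame("wrist")
for d in silhouettes("wrist","stone")[:2]:
    c,l,w,t=rect(f,d["mask"],.048); print(toC(c),l,w,t-YC)
q=ik(C(0,-165,130),down(B)); print(q)
grab(30); movep(C(0,-165,130),down(B)); move_l(C(0,-165,75),.1)
print(get_state()["contact_force"], move_l(C(0,-130,75),.03,until_force=1.5)); s=get_state(); print("contact y",toC(s["position"]),s["contact_force"],s["clock"])
E
```

```text
[ 1.14510142 92.49162995] 0.12270743 0.046991 -3.1432411765721184
[-142.61156028  149.84438506] 0.10865131 0.055087995 -2.8391921615269524
[-0.50948125  0.50994206 -0.18060417  0.8802501   0.         -2.15107758]
[-0.7744369 -0.0769595  0.2428184] True
contact y [  -0.22040827 -146.93965476] [ 0.40765997 -1.19686498  0.48362364] 21.7
```

Contact is at y = -147, as predicted. I step the first stroke and watch the force to find the free play.

```bash
python3 - <<'E'
from h import *
for y in range(-145,-128,2): squeeze(y,.04)
squeeze(-128.5); sleep(.1)
squeeze(-152,.08)
move_l(C(0,-165,75),.1)
move_l(C(0,-165,130),.15); movep(C(0,40,170),down(B))
f=frame("wrist"); p=[]
for n,z in (("pad_face",.031),("stone",.012)):
  for d in tip_of("wrist",n)[:2]: print(n,toC(px2w(f,d["centre"],z)),d["score"]); p.append(d["centre"])
show("wrist4",f,p); print(get_state()["clock"])
E
```

```text
y [-1.000e-01 -1.452e+02] F [-0.5 -1.9  1.4] 21.9
y [-1.000e-01 -1.435e+02] F [ 0.8 -3.6  0.2] 22.2
y [-1.000e-01 -1.426e+02] F [-0.8 -6.2 -1. ] 22.4
y [  -0. -141.] F [-0.2 -7.9 -0.5] 22.7
y [  -0.  -139.2] F [-0.8 -8.5 -1.1] 22.9
y [  -0.  -137.2] F [-0.4 -9.  -1.3] 23.2
y [   0.  -135.3] F [-1.1 -9.1 -1.8] 23.4
y [  -0.  -133.4] F [-0.7 -9.1 -2.2] 23.7
y [   0.  -131.5] F [-0.3 -9.4 -2.3] 23.9
y [   0.  -131.2] F [-0.8 -9.8 -2.4] 24.2
y [  -0.2 -151.9] F [-0.8  0.1  0.5] 24.7
pad_face [-0.03074783 22.22477489] 0.88
stone [-158.27503236  170.36004457] 0.83
stone [ 3.61604828 94.85836669] 0.69
26.5417
```

View pics/wrist4.png

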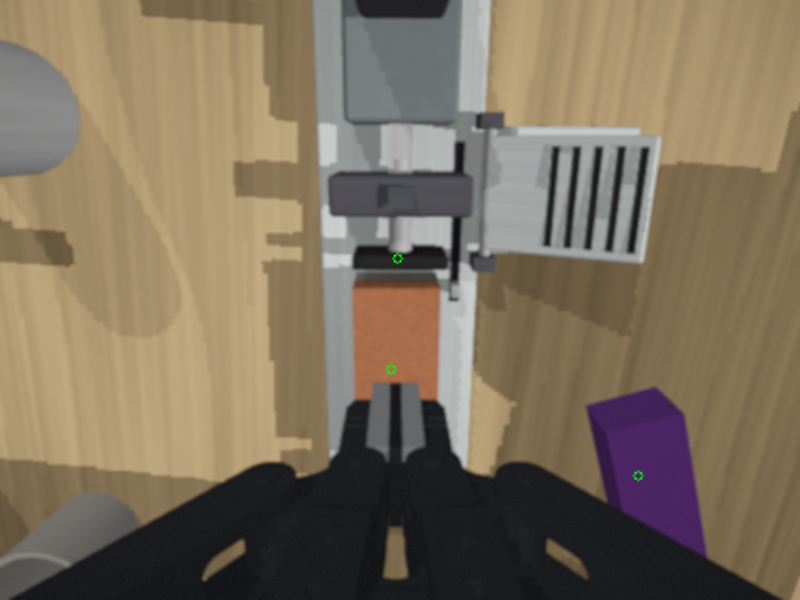

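The pad has advanced, with its front edge at row 268 and the stone's end at row 282. I measure both edges from the image column, then make stroke 2.

```bash
cat >> h.py <<'E'
def gaps():
    "clamp y of pad front top edge (z47), stone near top edge (z48), jaw block front top edge (z58)"
    f=frame("wrist"); im=f["img"].astype(int)[:,238:272].mean(1)
    for r in range(100,200): print(r,im[r].round().astype(int).tolist(),toC(px2w(f,(255,r),.047)).round(1)[1],end=" | " if r%3 else "\n")
E
python3 - <<'E'
from h import *
gaps()
E
```

```text
100 [168, 171, 170] -31.8 | 101 [169, 171, 170] -31.1 | 102 [169, 171, 170] -30.4
103 [168, 170, 169] -29.7 | 104 [168, 170, 169] -28.9 | 105 [168, 170, 169] -28.2
106 [167, 169, 168] -27.5 | 107 [163, 165, 164] -26.7 | 108 [157, 159, 158] -26.0
109 [143, 145, 144] -25.3 | 110 [116, 118, 118] -24.5 | 111 [86, 87, 88] -23.8
112 [63, 63, 65] -23.1 | 113 [60, 61, 64] -22.3 | 114 [71, 71, 75] -21.6
115 [78, 79, 83] -20.9 | 116 [81, 82, 87] -20.1 | 117 [82, 83, 88] -19.4
118 [79, 80, 85] -18.6 | 119 [73, 73, 78] -17.9 | 120 [70, 69, 73] -17.1
121 [73, 73, 77] -16.4 | 122 [75, 75, 79] -15.7 | 123 [74, 74, 79] -14.9
124 [74, 73, 78] -14.2 | 125 [74, 74, 78] -13.4 | 126 [74, 74, 78] -12.6
127 [74, 74, 78] -11.9 | 128 [74, 74, 78] -11.1 | 129 [74, 74, 78] -10.4
130 [74, 74, 78] -9.6 | 131 [75, 75, 79] -8.9 | 132 [77, 76, 81] -8.1
133 [77, 77, 81] -7.3 | 134 [76, 76, 81] -6.6 | 135 [75, 75, 79] -5.8
136 [73, 74, 78] -5.0 | 137 [69, 70, 74] -4.3 | 138 [66, 66, 70] -3.5
139 [96, 96, 97] -2.7 | 140 [138, 139, 139] -2.0 | 141 [156, 158, 157] -1.2
142 [160, 162, 161] -0.4 | 143 [160, 162, 161] 0.4 
[... 671 characters left out ...]
6, 36, 36] 22.7
172 [40, 41, 40] 23.5 | 173 [68, 69, 68] 24.3 | 174 [90, 92, 91] 25.1
175 [83, 84, 82] 25.9 | 176 [69, 69, 66] 26.8 | 177 [66, 66, 63] 27.6
178 [66, 66, 64] 28.4 | 179 [69, 66, 62] 29.2 | 180 [76, 61, 53] 30.1
181 [86, 57, 43] 30.9 | 182 [97, 60, 41] 31.7 | 183 [103, 63, 43] 32.6
184 [116, 71, 48] 33.4 | 185 [143, 90, 61] 34.2 | 186 [161, 103, 71] 35.1
187 [168, 108, 74] 35.9 | 188 [168, 109, 75] 36.8 | 189 [168, 109, 75] 37.6
190 [168, 108, 75] 38.4 | 191 [168, 108, 75] 39.3 | 192 [168, 108, 75] 40.1
193 [167, 108, 74] 41.0 | 194 [168, 108, 75] 41.8 | 195 [168, 108, 75] 42.7
196 [168, 108, 75] 43.5 | 197 [168, 108, 74] 44.4 | 198 [168, 108, 74] 45.3
199 [168, 109, 75] 46.1 |
```

Pad face is at y≈24, so the jaw is at about 9 mm and the free play is about 7 mm. The target jaw position is about 40 mm. Two full strokes should bring it to about 35 mm, which is safe. Then I measure and trim.

```bash
python3 - <<'E'
from h import *
movep(C(0,-165,130),down(B)); move_l(C(0,-165,75),.12)
for i in range(2):
    squeeze(-150,.1); squeeze(-136,.04); squeeze(-125.5,.04); sleep(.1); squeeze(-125.5); squeeze(-153,.1); sleep(.2)
move_l(C(0,-165,75),.1); move_l(C(0,-165,130),.15); movep(C(0,60,170),down(B))
gaps(); show("wrist5",frame("wrist")); print(get_state()["clock"])
E
```

```text
y [   0.3 -149.3] F [-0.   0.6 -0.5] 28.4
y [   0.4 -136.8] F [-0.4 -2.5  2.8] 28.9
y [   0.4 -128.4] F [  0.7 -10.1   0.5] 29.3
y [   0.4 -128.4] F [  1.  -10.1   0.7] 29.6
y [  -0.4 -153. ] F [ 0.7  0.4 -0.1] 30.0
y [  -0.  -149.4] F [ 0.  -0.1  1.1] 30.5
y [   0.2 -138.3] F [ 1.5 -7.4 -3.3] 31.0
y [   0.2 -128.9] F [  0.8 -10.   -3.9] 31.4
y [   0.3 -129. ] F [ 0.6 -9.7 -4.5] 31.7
y [  -0.2 -153.2] F [ 0.4  0.8 -0.7] 32.2
100 [177, 179, 179] -11.1 | 101 [177, 179, 179] -10.4 | 102 [177, 179, 179] -9.7
103 [177, 179, 179] -9.0 | 104 [177, 179, 179] -8.2 | 105 [177, 179, 179] -7.5
106 [177, 179, 179] -6.8 | 107 [178, 179, 179] -6.0 | 108 [178, 179, 179] -5.3
109 [177, 179, 178] -4.6 | 110 [175, 177, 176] -3.9 | 111 [174, 176, 175] -3.1
112 [172, 174, 173] -2.4 | 113 [169, 171, 170] -1.6 | 114 [164, 166, 165] -0.9
115 [152, 153, 152] -0.2 | 116 [123, 124, 124] 0.6 | 117 [90, 90, 91] 1.3
118 [65, 65, 67] 2.1 | 119 [56, 55, 58] 2.8 | 120 [65, 65, 69] 3.6
121 [75, 75, 80] 4.3 | 122 [81, 81, 86] 5.0 | 123 [83, 83, 88] 5.8
124 [82, 82, 88] 6.5 | 125 [75, 76, 81] 7.3 | 126 [68, 68, 72] 8.1
[... 1097 characters left out ...]
] 44.2 | 173 [169, 109, 75] 45.0 | 174 [170, 110, 76] 45.8
175 [169, 110, 76] 46.6 | 176 [169, 109, 75] 47.5 | 177 [169, 110, 75] 48.3
178 [169, 110, 76] 49.1 | 179 [169, 110, 75] 49.9 | 180 [169, 109, 75] 50.8
181 [169, 110, 76] 51.6 | 182 [170, 110, 76] 52.4 | 183 [169, 110, 76] 53.3
184 [169, 110, 76] 54.1 | 185 [170, 110, 76] 54.9 | 186 [170, 110, 76] 55.8
187 [171, 111, 77] 56.6 | 188 [171, 111, 77] 57.5 | 189 [171, 111, 77] 58.3
190 [170, 110, 76] 59.1 | 191 [170, 110, 76] 60.0 | 192 [170, 110, 76] 60.8
193 [170, 110, 77] 61.7 | 194 [170, 110, 76] 62.5 | 195 [170, 110, 76] 63.4
196 [170, 110, 76] 64.2 | 197 [170, 110, 76] 65.1 | 198 [169, 109, 75] 66.0
199 [169, 109, 75] 66.8 | 34.1583
```

View pics/wrist5.png

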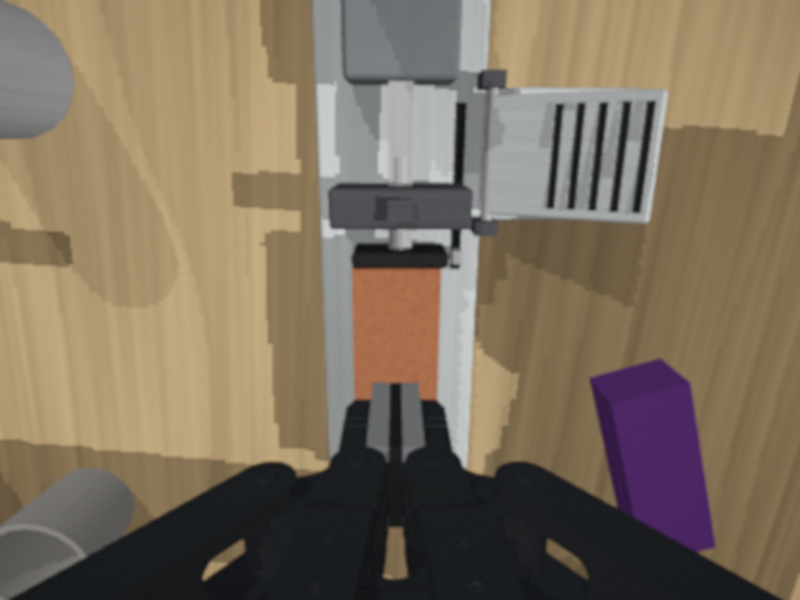

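The pad is now against the stone: its face is at row 268, touching the stone, and the jaw is at about 34.3 mm with the pad in about 4–6 mm. The final partial squeeze needs about 4.5 mm more jaw, so the trigger goes to about 10.5 mm, and I hold it there.

```bash
python3 - <<'E'
from h import *
movep(C(0,-165,130),down(B)); move_l(C(0,-165,75),.12); squeeze(-150,.1)
y=-142
while toC(get_state()["position"])[1]<-136.9 and y<-131.5:
    squeeze(y,.03); y+=1
sleep(.5); s=get_state(); print(toC(s["position"]),s["contact_force"])
f=frame("top"); show("top6",f); f=frame("side"); im=f["img"][120:250,215:365,::-1]; cv2.imwrite("pics/side6.png",cv2.resize(im,(690,598),interpolation=cv2.INTER_CUBIC))
f=frame("top")
for c in ("top","side"):
    f=frame(c)
    for n,z in (("pad_face",.031),("stone",.012)):
        for d in tip_of(c,n)[:3]: print(c,n,toC(px2w(f,d["centre"],z)).round(1),round(d["score"],2))
E
```

```text
y [   0.4 -149.2] F [-0.3  0.1  0. ] 36.0
y [   0.4 -144.9] F [-0.1 -7.  -0.7] 36.4
y [   0.3 -144.8] F [ 0.6 -9.  -1.4] 36.6
y [   0.4 -144.2] F [ -0.3 -10.9  -0.9] 36.9
y [   0.4 -143.4] F [  0.4 -11.2  -1.4] 37.1
y [   0.4 -142.6] F [  0.1 -11.4  -1.7] 37.4
y [   0.4 -141.7] F [ -0.6 -11.8  -1.9] 37.6
y [   0.4 -140.8] F [  0.3 -11.8  -1.7] 37.9
y [   0.4 -140. ] F [ -0.2 -12.1  -2.4] 38.1
y [   0.4 -139.1] F [  0.5 -12.8  -3.1] 38.4
y [   0.4 -138.3] F [ -0.3 -13.4  -2.9] 38.6
y [   0.4 -137.4] F [  0.  -14.8  -3.1] 38.9
[   0.40872351 -137.38354265] [  0.67854904 -13.88856789  -2.97684683]
top pad_face [-7.2 -7.5] 0.6
top pad_face [-10.3  53.2] 0.56
top pad_face [-99.5 -13.1] 0.26
top stone [ 8.8 98.5] 0.69
top stone [-192.6  366.9] 0.59
side stone [-196.9  381. ] 0.86
side stone [-176.4  190.2] 0.81
```

View pics/side6.png

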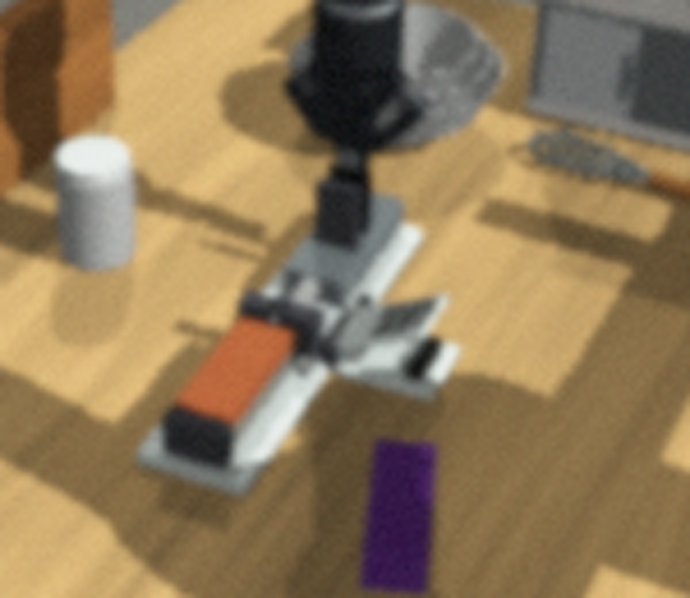

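The stone lies between pad and anvil with the trigger held, and the other things are untouched. I use the last picture, from the wrist, to check the pad gap.

```bash
python3 - <<'E'
from h import *
f=frame("wrist"); t=frame("top"); s=frame("side")
a=cv2.resize(f["img"][:,:,::-1],(400,300))
b=cv2.resize(t["img"][165:225,200:320,::-1],(800,300),interpolation=cv2.INTER_CUBIC)[:,:400]
b=cv2.resize(t["img"][175:220,225:285,::-1],(400,300),interpolation=cv2.INTER_CUBIC)
c=cv2.resize(s["img"][165:230,245:331,::-1],(400,300),interpolation=cv2.INTER_CUBIC)
cv2.imwrite("pics/last.png",np.vstack([np.hstack([a,b]),np.hstack([c,c*0])])); print(t["cam_to_world"][:3,3], [toC(px2w(t,(u,196),.05)).round(1)[1] for u in (230,240,250,260,270)])
E
```

```text
[0.31099702 0.05976487 1.78865475] [np.float64(185.2), np.float64(150.1), np.float64(115.0), np.float64(79.8), np.float64(44.6)]
```

View pics/last.png

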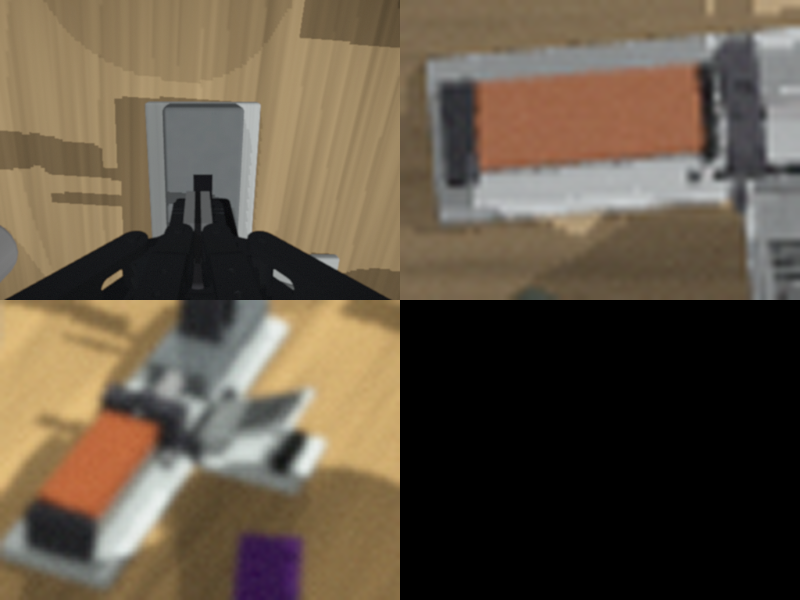

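In the top crop the stone sits against the anvil, but the gap at the jaw looks small. I measure the jaw position sub-pixel from the top view before handing in.

```bash
python3 - <<'E'
from h import *
f=frame("top"); Ti=np.linalg.inv(f["cam_to_world"])
im=np.mean([grab_frame("top")["img"].mean(2) for _ in range(4)],0).astype(np.float32)
def prof(xs,ys,z):
    P=np.array([[C(x,y,z) for y in ys] for x in xs]); c=P@Ti[:3,:3].T+Ti[:3,3]
    return cv2.remap(im,(f["fx"]*c[...,0]/c[...,2]+f["cx"]).astype(np.float32),(f["fy"]*c[...,1]/c[...,2]+f["cy"]).astype(np.float32),cv2.INTER_CUBIC).mean(0).round().astype(int)
for nm,xs,lo,hi,z in (("jaw+x",(28,30,32),-20,60,58),("jaw-x",(-32,-30,-28),-20,60,58),("mid",(-20,-15,15,20),-20,60,47),("anvil",(-20,-10,0,10,20),140,200,46)):
    ys=np.arange(lo,hi,2); print(nm,list(zip(ys.tolist(),prof(xs,ys,z).tolist())))
E
```

```text
jaw+x [(-20, 192), (-18, 192), (-16, 190), (-14, 189), (-12, 187), (-10, 186), (-8, 189), (-6, 193), (-4, 192), (-2, 190), (0, 189), (2, 189), (4, 190), (6, 191), (8, 189), (10, 182), (12, 150), (14, 104), (16, 81), (18, 94), (20, 97), (22, 94), (24, 90), (26, 91), (28, 96), (30, 112), (32, 134), (34, 163), (36, 178), (38, 164), (40, 140), (42, 139), (44, 142), (46, 142), (48, 142), (50, 142), (52, 141), (54, 142), (56, 142), (58, 143)]
jaw-x [(-20, 174), (-18, 174), (-16, 175), (-14, 176), (-12, 176), (-10, 176), (-8, 177), (-6, 178), (-4, 177), (-2, 178), (0, 178), (2, 178), (4, 177), (6, 178), (8, 181), (10, 182), (12, 134), (14, 76), (16, 62), (18, 67), (20, 69), (22, 71), (24, 71), (26, 71), (28, 70), (30, 60), (32, 68), (34, 116), (36, 145), (38, 131), (40, 96), (42, 64), (44, 64), (46, 94), (48, 125), (50, 151), (52, 156), (54, 159), (56, 159), (58, 161)]
mid [(-20, 157), (-18, 157), (-16, 157), (-14, 156), (-12, 156), (-10, 157), (-8, 157), (-6, 157), (-4, 157), (-2, 157), (0, 157), (2, 158), (4, 159), (6, 160), (8, 160), (10, 134), (12, 100), (14, 81), (16, 76), (18, 75), (20, 76), (22, 77), (24, 76), (26, 76), (28, 73), (30, 77), (32, 103), (34, 116), (36, 94), (38, 62), (40, 44), (42, 50), (44, 74), (46, 98), (48, 113), (50, 114), (52, 112), (54, 112), (56, 111), (58, 111)]
anvil [(140, 110), (142, 110), (144, 110), (146, 109), (148, 109), (150, 109), (152, 110), (154, 111), (156, 111), (158, 110), (160, 104), (162, 90), (164, 74), (166, 61), (168, 56), (170, 54), (172, 52), (174, 50), (176, 50), (178, 50), (180, 61), (182, 87), (184, 114), (186, 118), (188, 99), (190, 83), (192, 82), (194, 84), (196, 84), (198, 85)]
```

```bash
python3 - <<'E'
from h import *
s=get_state(); print(toC(s["position"]),s["contact_force"],s["clock"]); print(sign_off())
E
```

```text
[   0.37880611 -137.35677176] [ -0.04943311 -14.04081788  -3.16224248] 40.2417
the job is handed in; nothing more can be done
None
```

I handed the job in at about 40 s with the stone clamped against the anvil and the trigger held squeezed, but the pad is pushed in about 13–15 mm by my estimate, not the half (10 mm) you asked for. That is close to the 16 mm crush limit, and my measurements disagree by a few mm, so I can't be sure it stayed under.

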